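# Load the calibrator bottles into the analyser carrier by shade

## Robot

A 7-joint arm with a two-finger parallel gripper is mounted at the origin on the work surface. World frame = base frame: x ahead of the robot, y to its left, z up, the work surface at z = 0. Lengths are in m, angles in rad, forces in N, time in s.
With the tool pointing down it reaches from about 0.425 to 0.925 m from the base axis. Payload 6.8 kg.
Tool frame: the origin (TCP) lies at the very end of the fingers, on their centre line; the grasp point (between the pads) lies 19 mm behind it (r.tcp_to_grasp is the distance from the TCP to the grasp point, in m); y points along the fingers, x is the direction in which the jaws open and shut, and the axes are right-handed (so a half turn about y gives the same grasp; the last joint's range is limited). The gripper opens to 88 mm and grips with 3 to 60 N. Pads are 20 mm wide; open, the fingers measure 115 mm over their backs; the gripper's body (75 mm by 178 mm) begins 61 mm behind the grasp point.
Start: joints at [-1.451, 0.477, 0.022, 1.555, -0.011, 1.109, -0.083], TCP at [0.152, 0.658, 0.223] pointing down, gripper open.
Joint ranges: [-2.96, 2.96], [-0.34, 2.1], [-1.41, 1.46], [0.24, 2.44], [-1.37, 4.51], [0.17, 1.92], [-2.96, 2.96]. Speed limits (rad/s): [2.39, 2.39, 3.14, 3.14, 3.14, 3.14, 3.14].

## Interface

Orientations are given as a unit quaternion [w, x, y, z].
In Python, from plant import r gives the robot as it stands.
- The arm moves only by the shell command python3 -m handwheel 'ROWS' [OPENING] [FORCE]. ROWS is JSON, a list of rows, each a list of 2 entries, a list of its own where there are three numbers: the shift along the world's x, y, z in m, then the turn about the world's z in degrees. In form: [[[dx, dy, dz], twist], ...]. A call has 1 to 12 rows; each row shifts and turns the commanded pose from where the row before left it; what a row does not reach is not made up. A row lasts 1/8 s, in which the tool goes at most 62.5 mm and 10.7 degrees, less where a joint would pass 70% of its speed; a pose out of reach is approached as far as the arm can. A call with a gripper value outside its range is refused whole. OPENING is the opening, from 0 (shut) to 1 (fully open), set as the call begins (- or left out, the last holds). The fingers move at their own pace and stop on an object; FORCE is the grip in N (left out, the last holds). Time passes only in rows, so rows that do not move let the fingers close. It gives the time, the measured TCP pose, the force and the opening at its end, in the units of the state.
- r.get_obs(): the state, without advancing time (a new reading comes with each control period).
- r.read_camera(name): name is "side" or "top" or "wrist"; returns (picture, depth): 384x512x3 uint8, blue, green, red; 384x512 float32, m along the optical axis (not along the pixel's ray), 0 where there is no reading.
- r.calibration(name): a dict with "fx", "fy", "cx", "cy" (pixels), "R" (3x3) and "t" (3): a world point X has camera coordinates R X + t. Camera axes: x right, y down, z forward; pixel columns grow to the right and rows downward; lengths in m; the calibration is good to about 2 mm. A picture is of the moment at which its call begins: read the wrist's pose just before it. calibration takes no time and is no camera call; for the wrist camera it gives the pose at the moment of the call.
- r.hand_in(): hands the job in, once; it reports no verdict.
Trained networks look in the newest picture that a camera, given by its name, has taken for a name from the list of things; names that differ only in an ending like _2 or _b are one class to them, and where a whole thing is asked for, a point or a joint stands for the part that bears it (a point fixed in the world has none). Each returns a list of dicts, best first, with "conf" (0 to 1); they miss things now and then, are a little off and sometimes report something else, mostly with a low value. They report only what shows in the picture. A call takes as long as a camera call. They do not tell look-alikes from the thing itself.
- r.look_for(camera, name): "extent" ([left, top, right, bottom] in pixels, round what is visible of it).
- r.regions_of(camera, name): "region" (384x512 bool, what is visible of it) and "extent" ([left, top, right, bottom] in pixels, round what is visible of it).
The state is a dict: "time": time; "joint_pos": joint angles; "joint_vel": joint speeds; "joint_efforts": joint torques, N m; "eef_pos": TCP position; "orientation": TCP orientation; "force": force on the tool from outside, world axes, zero at the start; "torque": the same for the moment, N m; "finger_gap": opening from 0.0 (shut) to 1.0 (fully open).
Only numpy, scipy, OpenCV 4.12 (cv2) and the standard library are available. Lean on these libraries where they do the work, as an engineer would, in place of code of your own. Each camera call takes 0.05 s, during which the arm holds its last target. There are 200 camera calls.

## Task

Load the four calibrator bottles from the steel tray into the analyser carrier in order of shade: the bottle with the palest cap in the compartment next to the blue handle, then ever darker, the darkest in the last compartment. Set each one down upright on the floor of its compartment without dropping or tipping it, and leave the tube rack and the tip box where they are.

Things in the scene. Friction and masses are not known exactly. Their poses are not given: they have to be found in the camera images.
- bottle_pale: Calibrator bottle with the palest cap and label band (very pale pink). Closed round straight-sided white plastic bottle, 27 mm in diameter, cap 28 mm; 64 mm tall in all, the cap being the top 18 mm; about 35 g. Origin: centre of its underside; z up along its axis. Yaw means nothing.
- bottle_light: Calibrator bottle with the second palest cap and label band (rose pink). Closed round straight-sided white plastic bottle, 27 mm in diameter, cap 28 mm; 64 mm tall in all, the cap being the top 18 mm; about 35 g. Origin: centre of its underside; z up along its axis. All four start upright in a fixed shallow steel tray, 180 x 190 mm, floor 3 mm and rim 14 mm above the bench.
- bottle_mid: Calibrator bottle with the second darkest cap and label band (strong red). Closed round straight-sided white plastic bottle, 27 mm in diameter, cap 28 mm; 64 mm tall in all, the cap being the top 18 mm; about 35 g. Origin: centre of its underside; z up along its axis. All four start upright in the steel tray, at least 65 mm from one another, centre to centre.
- bottle_dark: Calibrator bottle with the darkest cap and label band (blackish maroon). Closed round straight-sided white plastic bottle, 27 mm in diameter, cap 28 mm; 64 mm tall in all, the cap being the top 18 mm; about 35 g. Origin: centre of its underside; z up along its axis.
- place_1: Compartment of the analyser carrier next to the blue handle, lined with black rubber. Origin: centre of the liner's top face, where the bottle stands, 5 mm above the bench; x along the row towards the handle, y across it, z up. 42 x 42 mm inside, walls 3 mm thick, their tops 17 mm above the liner.
- place_2: Compartment of the analyser carrier second from the blue handle, lined with black rubber. Origin: centre of the liner's top face, where the bottle stands, 5 mm above the bench; x along the row towards the handle, y across it, z up. The carrier is a fixed white strip, 183 x 54 mm, of four such compartments in a row at 45 mm pitch; it may point any way.
- place_3: Compartment of the analyser carrier third from the blue handle, lined with black rubber. Origin: centre of the liner's top face, where the bottle stands, 5 mm above the bench; x along the row towards the handle, y across it, z up. Beyond compartment 1 the carrier has a blue end block and an upright blue loop handle, its top 50 mm above the bench, 46 mm from the centre of compartment 1.
- place_4: Compartment of the analyser carrier last in the row, farthest from the handle, lined with black rubber. Origin: centre of the liner's top face, where the bottle stands, 5 mm above the bench; x along the row towards the handle, y across it, z up.
- tube_rack: Bystander: grey rack with ten capped patient tubes (lilac, purple and yellow caps), loose, 56 mm (x) by 122 mm (y), 89 mm tall. Origin: centre of its underside.
- tip_box: Bystander: blue pipette-tip box with rows of cream tips, loose, 84 mm (x) by 122 mm (y), 57 mm tall. Origin: centre of its underside.
Things that resemble listed ones, but are neither listed nor needed, are in the scene too. Leave any yellow look-alike of the bottle_dark alone.

How it is judged:
At the end, for the whole second after the job is handed in: Each bottle stands upright (within 0.12 rad), at rest and released on the liner of its own compartment, its axis within 12 mm of the centre and its base within 5 mm of the liner: palest in compartment 1 beside the handle, then light in 2, mid in 3, darkest in 4 (horizontal distance between bottle_pale and place_1 below 0.012 m and z of bottle_pale in the frame of place_1 between -0.004 and 0.005 m and angle between each of bottle_pale, bottle_light, bottle_mid, bottle_dark's own z axis and vertical below 0.12 rad and linear speed of each of bottle_pale, bottle_light, bottle_mid, bottle_dark below 0.02 m/s and contact force between the fingers and bottle_pale below 0.05 N and horizontal distance between bottle_light and place_2 below 0.012 m and z of bottle_light in the frame of place_2 between -0.004 and 0.005 m and contact force between the fingers and bottle_light below 0.05 N and horizontal distance between bottle_mid and place_3 below 0.012 m and z of bottle_mid in the frame of place_3 between -0.004 and 0.005 m and contact force between the fingers and bottle_mid below 0.05 N and horizontal distance between bottle_dark and place_4 below 0.012 m and z of bottle_dark in the frame of place_4 between -0.004 and 0.005 m and contact force between the fingers and bottle_dark below 0.05 N); the robot touches nothing.
It fails at once if a bottle is let fall (it touches nothing while its base is more than 30 mm above the bench) ((height (world z) of bottle_pale above 0.03 m and contact force between bottle_pale and anything else below 0.01 N) or (height (world z) of bottle_light above 0.03 m and contact force between bottle_light and anything else below 0.01 N) or (height (world z) of bottle_mid above 0.03 m and contact force between bottle_mid and anything else below 0.01 N) or (height (world z) of bottle_dark above 0.03 m and contact force between bottle_dark and anything else below 0.01 N)).
It fails at once if a bottle is tipped over (leans more than 40 degrees) (angle between any of bottle_pale, bottle_light, bottle_mid, bottle_dark's own z axis and vertical above 0.7 rad).
It fails at once if the tube rack or the tip box is moved by more than 20 mm (distance of any of tube_rack, tip_box from where it was at the start of the episode above 0.02 m).
It also fails if it takes over 109 s, if anything falls off the work surface, if the arm or the gripper's body presses on something with over 40 N, if the wrist force passes 120 N, or if a joint passes its speed limit or range.

## Working session

There is one attempt and no reset: what is moved stays moved. The work goes in short steps, Python scripts to look and compute and a shell command to move; the robot and the scene stay as the last step left them, time stands still between calls to the robot, and variables do not carry over. Pictures are saved under pics/ and viewed, about 12 in all and at most 16, crops included, and the job is handed in when it is done.

```bash
ls; mkdir -p pics
cat > h.py <<'E'
import numpy as np, cv2
from plant import r
def world(cam,u,v,d,c=None):
    c=c or r.calibration(cam); R=np.array(c["R"]);t=np.array(c["t"])
    p=np.array([(u-c["cx"])/c["fx"]*d,(v-c["cy"])/c["fy"]*d,d*np.ones_like(u,dtype=float)])
    return (R.T@(p-t.reshape(3,*([1]*(p.ndim-1)))).reshape(3,-1)).reshape(p.shape) if p.ndim>1 else R.T@(p-t)
def cloud(cam,d):
    v,u=np.mgrid[0:d.shape[0],0:d.shape[1]]
    return np.moveaxis(world(cam,u.astype(float),v.astype(float),d),0,-1)
E
python3 - <<'E'
from h import *
o=r.get_obs();print(o['time'],o['eef_pos'],o['orientation'],o['finger_gap'],r.tcp_to_grasp)
for c in("top","side"):
    im,d=r.read_camera(c);cv2.imwrite(f"pics/{c}0.png",im);np.save(f"{c}0.npy",d)
    k=r.calibration(c);print(c,k["fx"],np.round(-np.array(k["R"]).T@k["t"],3))
    for n in("bottle_pale","bottle_light","bottle_mid","bottle_dark","place_1","place_4","tube_rack","tip_box"):
        print(n,[(np.round(x["extent"]).astype(int).tolist(),round(x["conf"],2)) for x in r.look_for(c,n)][:6])
E
```

```text
pics
0.0 [0.15233956 0.65697556 0.22169042] [-0.55315502  0.55402164  0.43946457 -0.44039804] 1.0014044375251157 0.0187
top 404.7485389588199 [ 0.526 -0.006  1.136]
bottle_pale [([311, 250, 324, 259], 0.7)]
bottle_light []
bottle_mid []
bottle_dark [([166, 226, 187, 245], 0.58), ([351, 200, 366, 212], 0.56), ([347, 162, 360, 174], 0.49), ([325, 174, 342, 183], 0.49), ([364, 171, 378, 180], 0.47)]
place_1 [([168, 227, 187, 248], 0.77), ([162, 215, 174, 233], 0.63), ([148, 202, 169, 222], 0.62), ([176, 241, 194, 256], 0.49)]
place_4 [([168, 227, 187, 248], 0.77), ([162, 215, 174, 233], 0.63), ([148, 202, 169, 222], 0.62), ([176, 241, 194, 256], 0.49)]
tube_rack [([266, 120, 313, 152], 0.56)]
tip_box [([192, 107, 242, 149], 0.73)]
side 363.7344247513757 [ 0.502 -0.71   0.585]
bottle_pale [([189, 242, 207, 271], 0.94)]
bottle_light [([198, 285, 216, 323], 0.66)]
bottle_mid [([234, 245, 249, 270], 0.83)]
bottle_dark [([318, 266, 334, 292], 0.93), ([262, 279, 277, 311], 0.85), ([294, 253, 308, 280], 0.81), ([313, 292, 330, 325], 0.74)]
place_1 [([236, 242, 249, 269], 0.69)]
place_4 [([236, 242, 249, 269], 0.69)]
tube_rack [([321, 184, 354, 247], 0.62)]
tip_box [([299, 156, 346, 196], 0.69)]
```

View pics/top0.png

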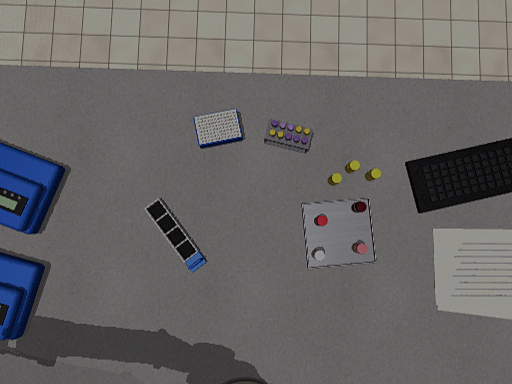

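View pics/side0.png

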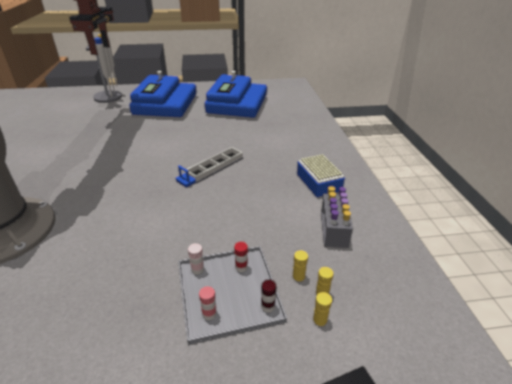

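The top view shows the tray at about (338,233). In it stand pale (319,254), light pink (361,247), red (321,220) and maroon (359,206). The three yellow look-alikes at (336,178), (354,165) and (375,174) are outside the tray, so I leave them. The carrier runs from (155,208) to the blue handle at (196,262). The side view shows the same four shades. Next I measure positions and make one enlarged crop to confirm.

Run:
```python
from h import *
T=cv2.imread("pics/top0.png");S=cv2.imread("pics/side0.png")
dT=np.load("top0.npy");dS=np.load("side0.npy")
P={c:cloud(c,d) for c,d in(("top",dT),("side",dS))}
np.save("Ptop.npy",P["top"])
def st(cam,u0,v0,u1,v1,zmin,zmax=.2):
    q=P[cam][v0:v1,u0:u1].reshape(-1,3);q=q[(q[:,2]>zmin)&(q[:,2]<zmax)]
    return q
for n,(u,v),(a,b,c,d) in(("pale",(319,254),(186,240,209,274)),("light",(361,247),(196,283,218,324)),("mid",(321,220),(232,241,251,272)),("dark",(359,206),(260,277,279,312))):
    q=st("top",u-12,v-12,u+12,v+12,.045); s=st("side",a,b,c,d,.045); s2=st("side",a,b,c,d,.057)
    for w in(q,s,s2): print(n,len(w),np.round(w.mean(0),4) if len(w) else '',np.round(np.percentile(w[:,2],90),4) if len(w) else '',np.round((w.min(0)+w.max(0))/2,4)if len(w) else '')
# carrier
for cam,box in(("top",(140,190,212,280)),("side",(170,140,250,192))):
    q=st(cam,*box,.014,.03); x=q[:,:2].astype(np.float32); rc=cv2.minAreaRect(x*1000); print(cam,"carrier",len(q),rc)
    hq=st(cam,*box,.035); print("handle",len(hq),np.round(hq.mean(0),4),hq[:,2].max())
a=cv2.resize(T[190:275,295:385],None,fx=5,fy=5,interpolation=2);b=cv2.resize(T[195:280,140:215],None,fx=5,fy=5,interpolation=2)
cv2.imwrite("pics/crop1.png",np.hstack([b,a])[:, :800+25][:, :800])
```

```text
pale 100 [ 0.4546 -0.1831  0.0661] 0.0693 [ 0.4547 -0.1839  0.0608]
pale 206 [ 0.456  -0.1898  0.0613] 0.0669 [ 0.4555 -0.185   0.0569]
pale 151 [ 0.4557 -0.1878  0.0646] 0.0671 [ 0.4558 -0.185   0.0628]
light 104 [ 0.4743 -0.2937  0.0658] 0.0702 [ 0.4732 -0.2947  0.0593]
light 263 [ 0.4759 -0.3009  0.062 ] 0.067 [ 0.4759 -0.2975  0.0568]
light 207 [ 0.4758 -0.2993  0.0648] 0.0671 [ 0.4759 -0.2975  0.0628]
mid 95 [ 0.5446 -0.1889  0.0665] 0.0699 [ 0.5438 -0.1905  0.0598]
mid 199 [ 0.5459 -0.1959  0.0609] 0.0666 [ 0.546  -0.192   0.0566]
mid 144 [ 0.5466 -0.1939  0.0646] 0.0668 [ 0.5462 -0.192   0.0626]
dark 101 [ 0.5842 -0.2922  0.0659] 0.07 [ 0.5837 -0.2942  0.0594]
dark 254 [ 0.5854 -0.2991  0.0615] 0.0669 [ 0.5859 -0.2956  0.0568]
dark 196 [ 0.5858 -0.2975  0.0647] 0.0671 [ 0.5859 -0.2956  0.0628]
top carrier 424 ((495.7193908691406, 203.7421875), (219.3521270751953, 48.470123291015625), 38.96912384033203)
handle 50 [0.4222 0.1431 0.0489] 0.053955521628379764
side carrier 367 ((497.56072998046875, 203.0157470703125), (223.75770568847656, 52.26375198364258), 39.36653518676758)
handle 47 [0.4234 0.1409 0.0444] 0.0495009355573911
```

View pics/crop1.png

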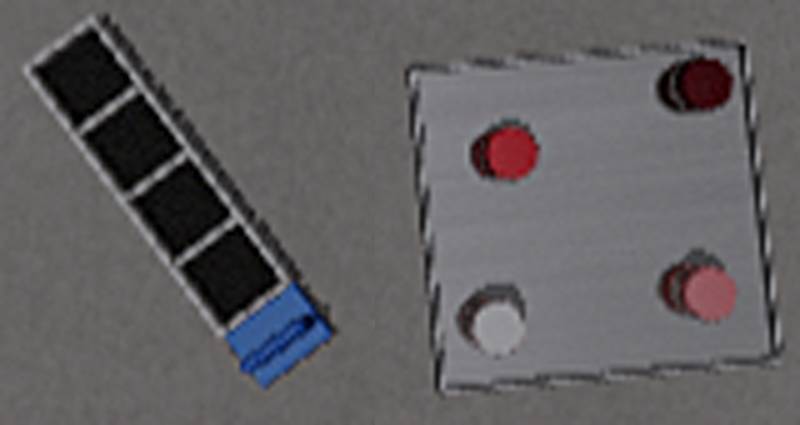

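The crop confirms it: white (495,325), pink (708,290), red (510,152) and maroon (705,82), with the compartments running up-left from the blue handle. I move over the carrier first for a close look.

```bash
python3 -m handwheel '[[[0.035,-0.045,0.003],-8],[[0.035,-0.045,0.003],-8],[[0.035,-0.045,0.003],-8],[[0.035,-0.045,0.003],-8],[[0.035,-0.045,0.003],-8],[[0.035,-0.045,0.003],-8],[[0.035,-0.045,0.003],-8],[[0.035,-0.045,0.003],-8],[[0.035,-0.045,0.003],-8],[[0.035,-0.042,0.003],-8],[[0,0,0],0],[[0,0,0],0]]' 0.65 20
cat > wr.py <<'E'
from h import *
import sys
n=sys.argv[1]
o=r.get_obs();k=r.calibration("wrist");im,d=r.read_camera("wrist")
cv2.imwrite(f"pics/{n}.png",im);np.savez(n,d=d,im=im,**{a:np.array(b) for a,b in k.items()})
from scipy.spatial.transform import Rotation as Ro
q=o["orientation"];R=Ro.from_quat([q[1],q[2],q[3],q[0]]).as_matrix()
print(o["time"],np.round(o["eef_pos"],4),"jaw",np.degrees(np.arctan2(R[1,0],R[0,0])),"j",np.round(o["joint_pos"],2),"cam",np.round(-k["R"].T@k["t"],3),"look",np.round(k["R"][2],2))
E
python3 wr.py w1
```

```text
time: 2.4
eef_pos: [0.502, 0.2112, 0.2526]
orientation: [0.707, -0.707, 0.019, -0.018]
force: [0.0, 0.7, -0.6]
finger_gap: 0.652
2.4 [0.502  0.2112 0.2526] jaw -2.993063564542566 j [-0.93  0.25  0.5   1.86 -0.14  1.07 -0.43] cam [0.505 0.277 0.415] look [-0.01 -0.24 -0.97]
```

View pics/w1.png

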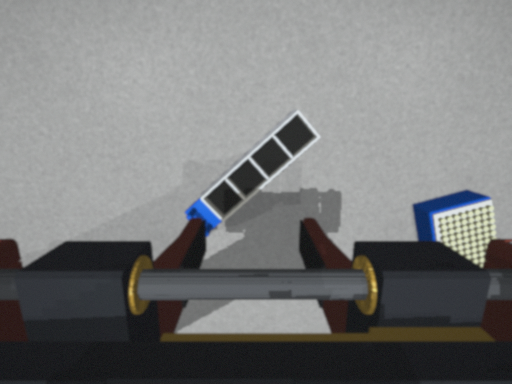

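The wrist view shows the whole carrier, from the far corner (298,111) to the blue block (205,215). The tip box is at (460,235), well clear.

Run:
```python
from h import *
z=np.load("w1.npz");im=z["im"];c={k:z[k] for k in("fx","fy","cx","cy","R","t")}
v,u=np.mgrid[0:384,0:512];P=np.moveaxis(world("wrist",u.astype(float),v.astype(float),z["d"],c),0,-1)
m=np.zeros((384,512),bool);m[100:240,180:330]=1
zz=P[...,2]
hsv=cv2.cvtColor(im,cv2.COLOR_BGR2HSV);blue=(hsv[...,1]>120)&(hsv[...,0]>95)&(hsv[...,0]<130)
print("bench z",np.median(zz[60:100,60:400]))
for lab,mm in(("rim",m&~blue&(zz>.015)&(zz<.03)&(v<215)),("blue",m&blue&(zz>.015)&(zz<.08)),("handle",m&blue&(zz>.035)&(zz<.08))):
    q=P[mm];rc=cv2.minAreaRect((q[:,:2]*1000).astype(np.float32));print(lab,len(q),rc,np.round(np.percentile(q[:,2],[5,50,95]),4),np.round(q.mean(0),4))
dk=(m&(im.max(2)<60)).astype(np.uint8);n,L,s,ce=cv2.connectedComponentsWithStats(dk,connectivity=4)
for i in range(1,n):
    if s[i,4]>120:
        mm=L==i;q=P[mm];q=q[q[:,2]<.009];rc=cv2.minAreaRect((q[:,:2]*1000).astype(np.float32));print("dark",ce[i].round(),s[i,4],np.round(rc[0],1),np.round(rc[1],1),rc[2],np.round(np.median(q[:,2]),4))
```

```text
bench z 0.0007986181502966091
rim 1104 ((496.25567626953125, 203.71359252929688), (217.58912658691406, 48.265785217285156), 38.92154312133789) [0.0161 0.0221 0.024 ] [0.5127 0.2172 0.0213]
blue 277 ((423.5892639160156, 146.01229858398438), (29.34044647216797, 45.77323532104492), 40.09660720825195) [0.0151 0.0161 0.0503] [0.4241 0.1491 0.0246]
handle 65 ((421.4447021484375, 145.1219024658203), (6.868030548095703, 39.20441818237305), 38.66216278076172) [0.0366 0.0483 0.0511] [0.4199 0.1495 0.0461]
dark [294. 135.] 674 [563.1 256.9] [37.2 35.8] 38.4542121887207 0.0058
dark [270. 157.] 634 [527.2 227.8] [36.7 36.4] 39.024478912353516 0.0058
dark [246. 178.] 591 [491.2 198.6] [37.1 36. ] 41.416343688964844 0.0059
dark [224. 198.] 547 [456.  169.7] [35.6 36.4] 40.63364028930664 0.0058
dark [194. 230.] 404 [0. 0.] [0. 0.] 0.0 nan
dark [311. 231.] 418 [574.9 125.5] [0. 0.] 0.0 0.0008
  return _methods._mean(a, axis=axis, dtype=dtype,
  ret = ret.dtype.type(ret / rcount)
```

```bash
python3 -m handwheel '[[[0,-0.051,0],-4.8],[[0,-0.051,0],-4.8],[[0,-0.051,0],-4.8],[[0,-0.051,0],-4.8],[[-0.01,-0.051,0],-4.8],[[-0.01,-0.051,0],-4.8],[[-0.01,-0.051,0],-4.8],[[-0.01,-0.051,0],-4.8],[[-0.01,-0.051,0],-4.8],[[-0.012,-0.051,0],-4.8],[[0,0,0],0],[[0,0,0],0]]'
python3 wr.py w2
```

```text
time: 3.95
eef_pos: [0.4412, -0.2977, 0.2523]
orientation: [0.639, -0.638, 0.304, -0.303]
force: [-0.4, -0.1, -0.8]
finger_gap: 0.649
3.95 [ 0.4412 -0.2977  0.2523] jaw -50.8748381615983 j [-0.26  0.29  0.9   1.9  -0.25  1.07 -0.14] cam [ 0.492 -0.257  0.415] look [-0.19 -0.15 -0.97]
```

View pics/w2.png

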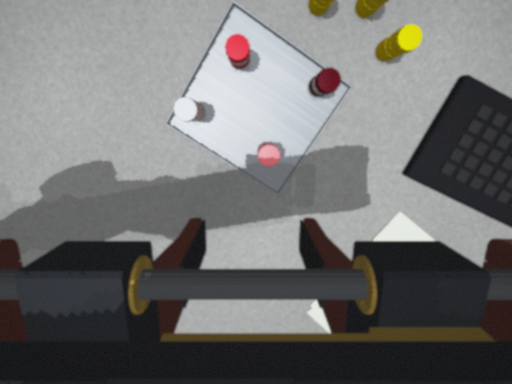

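The wrist view shows pale (187,109), light (268,155), red (237,48) and maroon (327,81). The yellow look-alikes are beyond the tray at the top edge.

Run:
```python
from h import *
z=np.load("w2.npz");im=z["im"];c={k:z[k] for k in("fx","fy","cx","cy","R","t")}
v,u=np.mgrid[0:384,0:512];P=np.moveaxis(world("wrist",u.astype(float),v.astype(float),z["d"],c),0,-1)
for n,(a,b) in dict(pale=(187,109),light=(268,155),mid=(237,48),dark=(327,81)).items():
    m=(abs(u-a)<28)&(abs(v-b)<28)&(P[...,2]>.062)&(P[...,2]<.08)
    q=P[m];print(n,len(q),np.round(cv2.minEnclosingCircle((q[:,:2]*1000).astype(np.float32)),1) if 0 else cv2.minEnclosingCircle((q[:,:2]*1000).astype(np.float32)),np.round(q.mean(0),4))
```

```text
pale 451 ((453.6571044921875, -185.36111450195312), 14.2853422164917) [ 0.4542 -0.1858  0.0675]
light 397 ((474.1971130371094, -296.90576171875), 14.495532035827637) [ 0.4744 -0.2966  0.0677]
mid 527 ((544.9298706054688, -191.44778442382812), 14.291919708251953) [ 0.5446 -0.1918  0.0675]
dark 487 ((584.4425659179688, -295.3613586425781), 14.551689147949219) [ 0.5839 -0.2946  0.0675]
```

```bash
python3 -m handwheel '[[[0.033,0.001,-0.04],0],[[0,0,-0.05],0],[[0,0,-0.05],0],[[0,0,-0.05],0],[[0,0,-0.025],0],[[0,0,-0.011],0],[[0,0,0],0],[[0,0,0],0]]' 0.65 20
```

```text
time: 5.0
eef_pos: [0.4745, -0.2984, 0.0278]
orientation: [0.638, -0.638, 0.304, -0.305]
force: [-0.1, -0.1, 0.7]
finger_gap: 0.65
```

```bash
python3 -m handwheel '[[[0,0,0],0],[[0,0,0],0],[[0,0,0],0],[[0,0,0],0],[[0,0,0],0],[[0,0,0],0]]' 0 20; python3 wr.py w3
```

```text
time: 5.75
eef_pos: [0.4735, -0.2985, 0.0268]
orientation: [0.638, -0.638, 0.305, -0.305]
force: [0.9, 1.2, 1.7]
finger_gap: 0.308
5.75 [ 0.4735 -0.2985  0.0268] jaw -51.05523587083577 j [-0.02  0.65  0.63  2.01 -0.6   0.68  0.11] cam [ 0.524 -0.257  0.19 ] look [-0.19 -0.15 -0.97]
```

View pics/w3.png

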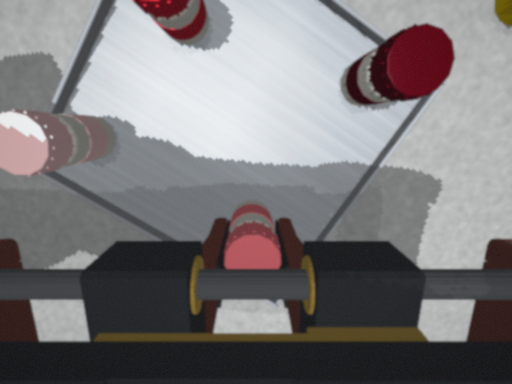

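Gap is 27 mm, so light is held (pink cap at (252,245) between the pads). Lift and carry to compartment 2.

```bash
python3 -m handwheel '[[[0,0,0.03],0],[[0,0,0.05],0],[[0.001,0.04,0.03],0],[[0.002,0.055,0],0],[[0.002,0.055,0],0],[[0.002,0.055,0],0],[[0.002,0.055,0],0],[[0.002,0.055,0],0],[[0.002,0.055,0],0],[[0.002,0.055,0],0],[[0.003,0.05,0],0],[[0,0.02,0],0]]' 0 20; python3 -m handwheel '[[[0,0,0],0],[[0,0,0],0]]'; python3 wr.py w4
```

```text
time: 7.3
eef_pos: [0.491, 0.1998, 0.1363]
orientation: [0.639, -0.639, 0.303, -0.303]
force: [-0.7, -0.4, 0.2]
finger_gap: 0.306
time: 7.55
eef_pos: [0.4914, 0.1942, 0.1366]
orientation: [-0.637, 0.638, -0.306, 0.306]
force: [-0.0, -1.0, -0.1]
finger_gap: 0.312
7.55 [0.4914 0.1942 0.1366] jaw -51.21299894700729 j [-1.12  0.44  0.8   2.03 -0.42  0.84 -0.97] cam [0.542 0.235 0.299] look [-0.19 -0.15 -0.97]
```

View pics/w4.png

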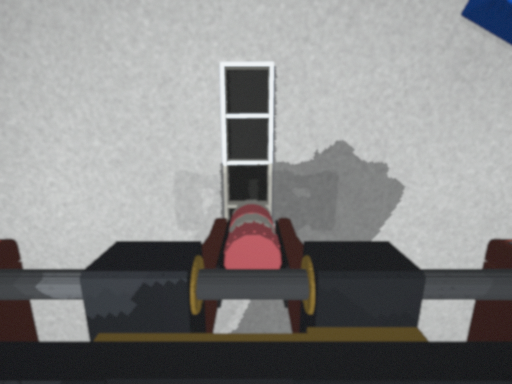

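The held bottle (252,245) is about 3–4 mm right of the strip centre line (247), matching the computed correction. Descend.

```bash
python3 -m handwheel '[[[-0.001,0.003,-0.03],0],[[0,0,-0.035],0],[[0,0,-0.02],0],[[0,0,-0.01],0],[[0,0,0],0],[[0,0,0],0]]' 0 20; python3 -m handwheel '[[[0,0,-0.005],0],[[0,0,-0.005],0],[[0,0,0],0],[[0,0,0],0]]'
```

```text
time: 8.35
eef_pos: [0.4912, 0.1997, 0.0425]
orientation: [0.638, -0.638, 0.304, -0.305]
force: [-0.2, 0.2, -1.4]
finger_gap: 0.306
time: 8.85
eef_pos: [0.4905, 0.1996, 0.0317]
orientation: [-0.638, 0.638, -0.305, 0.305]
force: [-0.4, -0.7, -0.4]
finger_gap: 0.308
```

```bash
python3 -m handwheel '[[[0,-0.001,-0.001],0],[[0,0,-0.001],0],[[0,0,0],0],[[0,0,0],0]]'; python3 -m handwheel '[[[0,0,-0.001],0],[[0,0,0],0],[[0,0,0],0]]'
```

```text
time: 9.35
eef_pos: [0.4904, 0.1986, 0.0297]
orientation: [-0.638, 0.638, -0.305, 0.305]
force: [0.3, -0.1, -0.3]
finger_gap: 0.309
time: 9.72
eef_pos: [0.4906, 0.1986, 0.0288]
orientation: [0.638, -0.638, 0.305, -0.305]
force: [-0.6, 0.6, 1.8]
finger_gap: 0.311
```

```bash
python3 -m handwheel '[[[0,0,0],0],[[0,0,0],0],[[0,0,0],0],[[0,0,0],0]]' 0.65 20; python3 -m handwheel '[[[0,0,0.03],0],[[0,0,0.05],0],[[0,0,0.04],0],[[-0.01,0.04,0],0],[[0,0,0],0],[[0,0,0],0]]'; python3 wr.py w5
```

```text
time: 10.22
eef_pos: [0.4904, 0.1986, 0.0286]
orientation: [-0.638, 0.638, -0.305, 0.305]
force: [0.0, 1.0, -1.1]
finger_gap: 0.649
time: 10.98
eef_pos: [0.4802, 0.2381, 0.1484]
orientation: [-0.638, 0.638, -0.305, 0.305]
force: [-0.6, -0.6, 0.2]
finger_gap: 0.645
10.975 [0.4802 0.2381 0.1484] jaw -51.04256383400214 j [-1.21  0.44  0.82  2.   -0.42  0.88 -1.06] cam [0.531 0.279 0.311] look [-0.19 -0.16 -0.97]
```

Run:
```python
from h import *
im,d=r.read_camera("top");P=cloud("top",d);q=P[180:280,140:220].reshape(-1,3);q=q[(q[:,2]>.058)&(q[:,2]<.085)]
print(len(q),np.round(q.mean(0),4))
im,d=r.read_camera("side");P=cloud("side",d);q=P[120:200,150:260].reshape(-1,3);q=q[(q[:,2]>.058)&(q[:,2]<.085)]
print(len(q),np.round(q.mean(0),4), q.max(0) if len(q) else '')
cv2.imwrite("pics/c5.png",cv2.resize(im[120:200,150:270],None,fx=6,fy=6,interpolation=2))
```

```text
46 [0.4868 0.1959 0.0687]
67 [0.4929 0.1959 0.0653] [0.50562676 0.21565521 0.06920647]
```

View pics/c5.png

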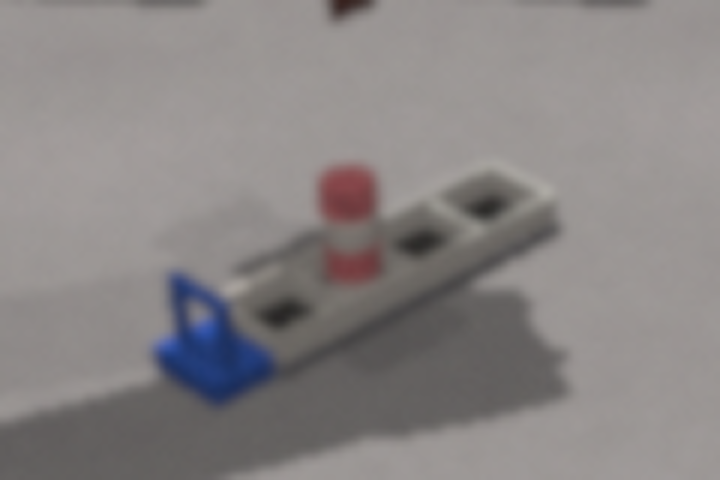

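Light stands upright in compartment 2 (crop pixel (350,225)). Next is pale.

```bash
python3 -m handwheel '[[[0,-0.055,0],0],[[0,-0.055,0],0],[[0,-0.055,0],0],[[-0.003,-0.055,0],0],[[-0.003,-0.055,0],0],[[-0.005,-0.055,0],0],[[-0.005,-0.055,0],0],[[-0.01,-0.039,-0.02],0],[[0,0,-0.03],0],[[0,0,0],0],[[0,0,0],0]]' 0.65 20
```

```text
time: 12.5
eef_pos: [0.4546, -0.1856, 0.0992]
orientation: [-0.638, 0.638, -0.305, 0.305]
force: [1.0, 0.3, 0.6]
finger_gap: 0.653
```

```bash
python3 -m handwheel '[[[-0.001,0,-0.035],0],[[0,0,-0.025],0],[[0,0,-0.012],0],[[0,0,0],0],[[0,0,0],0]]' 0.65 20;  python3 -m handwheel '[[[0,0,0],0],[[0,0,0],0],[[0,0,0],0],[[0,0,0],0],[[0,0,0],0]]' 0 20
```

```text
time: 13.12
eef_pos: [0.4543, -0.1856, 0.0276]
orientation: [0.638, -0.638, 0.304, -0.305]
force: [0.4, -0.6, 0.7]
finger_gap: 0.654
time: 13.75
eef_pos: [0.4535, -0.1854, 0.0268]
orientation: [0.638, -0.638, 0.305, -0.305]
force: [0.2, 0.1, 3.4]
finger_gap: 0.306
```

```bash
python3 -m handwheel '[[[0,0,0.03],0],[[0,0,0.05],0],[[0.005,0.03,0.03],0],[[0.005,0.055,0],0],[[0,0.055,0],0],[[0,0.055,0],0],[[0,0.055,0],0],[[-0.003,0.055,0],0],[[-0.005,0.05,0],0],[[0,0,0],0],[[0,0,0],0]]' 0 20; python3 -m handwheel '[[[0,0,0],0]]'
```

```text
time: 15.12
eef_pos: [0.4552, 0.1689, 0.1365]
orientation: [-0.638, 0.638, -0.305, 0.305]
force: [0.6, 0.2, 0.3]
finger_gap: 0.306
time: 15.25
eef_pos: [0.4555, 0.168, 0.1367]
orientation: [-0.638, 0.638, -0.306, 0.306]
force: [-0.6, -0.5, -0.4]
finger_gap: 0.312
```

```bash
python3 -m handwheel '[[[0,0.001,-0.03],0],[[0,0,-0.035],0],[[0,0,-0.02],0],[[0,0,-0.01],0],[[0,0,-0.005],0],[[0,0,-0.004],0],[[0,0,0],0],[[0,0,0],0]]' 0 20; python3 -m handwheel '[[[0,0,-0.001],0],[[0,0,-0.001],0],[[0,0,0],0],[[0,0,0],0]]'
```

```text
time: 16.25
eef_pos: [0.4557, 0.1708, 0.0331]
orientation: [0.638, -0.638, 0.305, -0.305]
force: [0.4, 0.4, -0.8]
finger_gap: 0.308
time: 16.75
eef_pos: [0.4554, 0.1706, 0.0306]
orientation: [-0.638, 0.638, -0.305, 0.305]
force: [0.3, -0.9, 0.5]
finger_gap: 0.307
```

```bash
python3 -m handwheel '[[[0,0,-0.001],0],[[0,0,-0.001],0],[[0,0,0],0],[[0,0,0],0]]' 0 20; python3 -m handwheel '[[[0,0,0],0],[[0,0,0],0],[[0,0,0],0],[[0,0,0],0]]' 0.65; python3 -m handwheel '[[[0,0,0.03],0],[[0,0,0.05],0],[[0,0,0.04],0],[[0.015,-0.05,0],0],[[0.015,-0.055,0],0],[[0.015,-0.055,0],0],[[0.015,-0.055,0],0],[[0.015,-0.055,0],0],[[0.014,-0.055,0],0],[[0,-0.036,-0.02],0],[[0,0,-0.03],0],[[0,0,0],0]]'; python3 -m handwheel '[[[0,0,0],0]]'
```

```text
time: 17.25
eef_pos: [0.4555, 0.1706, 0.0288]
orientation: [0.638, -0.638, 0.305, -0.305]
force: [-0.2, -0.2, 3.5]
finger_gap: 0.311
time: 17.75
eef_pos: [0.4554, 0.1705, 0.0286]
orientation: [-0.638, 0.638, -0.305, 0.305]
force: [-0.6, 0.2, -1.0]
finger_gap: 0.645
time: 19.25
eef_pos: [0.5427, -0.1903, 0.0969]
orientation: [-0.638, 0.638, -0.307, 0.304]
force: [-0.0, 0.0, 0.2]
finger_gap: 0.65
time: 19.38
eef_pos: [0.5449, -0.1901, 0.0993]
orientation: [0.638, -0.638, 0.304, -0.305]
force: [-0.4, 0.1, -0.2]
finger_gap: 0.65
```

Over mid (0.545, -0.1915). Descend, grip, then carry to compartment 3 (0.527, 0.228).

```bash
python3 -m handwheel '[[[0,-0.0015,-0.035],0],[[0,0,-0.025],0],[[0,0,-0.012],0],[[0,0,0],0],[[0,0,0],0]]' 0.65 20;  python3 -m handwheel '[[[0,0,0],0],[[0,0,0],0],[[0,0,0],0],[[0,0,0],0],[[0,0,0],0]]' 0 20
```

```text
time: 20.0
eef_pos: [0.5453, -0.1921, 0.0278]
orientation: [0.638, -0.638, 0.304, -0.305]
force: [0.1, -0.3, -1.0]
finger_gap: 0.646
time: 20.62
eef_pos: [0.5445, -0.1919, 0.0268]
orientation: [0.638, -0.638, 0.305, -0.305]
force: [-0.0, 1.0, 2.0]
finger_gap: 0.307
```

```bash
python3 -m handwheel '[[[0,0,0.03],0],[[0,0,0.05],0],[[0,0.035,0.03],0],[[-0.002,0.055,0],0],[[-0.003,0.055,0],0],[[-0.003,0.055,0],0],[[-0.003,0.055,0],0],[[-0.003,0.055,0],0],[[-0.003,0.055,0],0],[[0,0.055,0],0],[[0,0,0],0],[[0,0,0],0]]' 0 20; python3 -m handwheel '[[[0,0,0],0]]'
```

```text
time: 22.12
eef_pos: [0.5273, 0.2274, 0.1365]
orientation: [-0.638, 0.638, -0.305, 0.305]
force: [-0.3, -0.5, -0.5]
finger_gap: 0.305
time: 22.25
eef_pos: [0.5276, 0.2262, 0.1367]
orientation: [-0.638, 0.638, -0.306, 0.306]
force: [-0.5, -0.5, -1.1]
finger_gap: 0.307
```

```bash
python3 -m handwheel '[[[-0.001,0.001,-0.03],0],[[0,0,-0.035],0],[[0,0,-0.02],0],[[0,0,-0.01],0],[[0,0,-0.005],0],[[0,0,-0.004],0],[[0,0,0],0],[[0,0,0],0]]' 0 20; python3 -m handwheel '[[[0,0,-0.001],0],[[0,0,-0.001],0],[[0,0,-0.001],0],[[0,0,-0.001],0],[[0,0,0],0],[[0,0,0],0]]'
```

```text
time: 23.25
eef_pos: [0.5267, 0.2293, 0.0331]
orientation: [0.638, -0.638, 0.305, -0.305]
force: [0.2, -0.1, -0.6]
finger_gap: 0.31
time: 24.0
eef_pos: [0.5265, 0.2291, 0.0288]
orientation: [0.638, -0.638, 0.305, -0.305]
force: [-1.4, -0.2, 2.4]
finger_gap: 0.305
```

```bash
python3 -m handwheel '[[[0,0,0],0],[[0,0,0],0],[[0,0,0],0],[[0,0,0],0]]' 0.65; python3 -m handwheel '[[[0,0,0.03],0],[[0,0,0.05],0],[[0,0,0.04],0],[[0,-0.05,0],0],[[0,-0.055,0],0],[[0,-0.055,0],0],[[0.01,-0.055,0],0],[[0.01,-0.055,0],0],[[0.01,-0.055,0],0],[[0.01,-0.055,0],0],[[0.01,-0.055,0],0],[[0.008,-0.055,0],0]]'; python3 -m handwheel '[[[0,-0.034,-0.02],0],[[0,0,-0.03],0],[[0,0,0],0],[[0,0,0],0]]'
```

```text
time: 24.5
eef_pos: [0.5265, 0.229, 0.0286]
orientation: [-0.638, 0.638, -0.305, 0.305]
force: [0.4, 0.1, 0.2]
finger_gap: 0.649
time: 26.0
eef_pos: [0.5847, -0.2625, 0.1485]
orientation: [0.638, -0.638, 0.305, -0.305]
force: [1.6, 0.2, 0.3]
finger_gap: 0.652
time: 26.5
eef_pos: [0.585, -0.2946, 0.0994]
orientation: [0.638, -0.638, 0.304, -0.305]
force: [0.2, 0.1, -0.1]
finger_gap: 0.647
```

```bash
python3 -m handwheel '[[[-0.001,-0.001,-0.035],0],[[0,0,-0.025],0],[[0,0,-0.012],0],[[0,0,0],0],[[0,0,0],0]]' 0.65 20;  python3 -m handwheel '[[[0,0,0],0],[[0,0,0],0],[[0,0,0],0],[[0,0,0],0],[[0,0,0],0]]' 0 20
```

```text
time: 27.12
eef_pos: [0.5843, -0.2963, 0.028]
orientation: [0.638, -0.638, 0.304, -0.305]
force: [-0.4, 1.0, 0.1]
finger_gap: 0.648
time: 27.75
eef_pos: [0.5835, -0.2959, 0.0268]
orientation: [0.638, -0.638, 0.305, -0.305]
force: [0.5, 0.6, 0.9]
finger_gap: 0.308
```

```bash
python3 -m handwheel '[[[0,0,0.03],0],[[0,0,0.05],0],[[0,0.03,0.03],0],[[0,0.055,0],0],[[0,0.055,0],0],[[0,0.055,0],0],[[-0.004,0.055,0],0],[[-0.004,0.055,0],0],[[-0.004,0.055,0],0],[[-0.004,0.055,0],0],[[-0.004,0.055,0],0],[[0,0.055,0],0]]' 0 20; python3 -m handwheel '[[[0,0.028,0],0],[[0,0,0],0],[[0,0,0],0]]'
```

```text
time: 29.25
eef_pos: [0.5628, 0.2309, 0.1366]
orientation: [-0.638, 0.638, -0.305, 0.305]
force: [0.3, -1.2, -0.3]
finger_gap: 0.307
time: 29.62
eef_pos: [0.5635, 0.2552, 0.1366]
orientation: [-0.637, 0.638, -0.305, 0.305]
force: [-0.1, -0.8, -0.5]
finger_gap: 0.311
```

```bash
python3 -m handwheel '[[[-0.001,0.001,-0.03],0],[[0,0,-0.035],0],[[0,0,-0.02],0],[[0,0,-0.01],0],[[0,0,-0.005],0],[[0,0,-0.004],0],[[0,0,0],0],[[0,0,0],0]]' 0 20; python3 -m handwheel '[[[0,0,-0.001],0],[[0,0,-0.001],0],[[0,0,-0.001],0],[[0,0,-0.001],0],[[0,0,0],0],[[0,0,0],0]]'
```

```text
time: 30.62
eef_pos: [0.5627, 0.2583, 0.0331]
orientation: [0.638, -0.638, 0.304, -0.305]
force: [-1.0, 0.5, -0.8]
finger_gap: 0.31
time: 31.38
eef_pos: [0.5625, 0.2581, 0.0288]
orientation: [0.638, -0.638, 0.305, -0.305]
force: [-0.9, 0.5, 2.3]
finger_gap: 0.308
```

```bash
python3 -m handwheel '[[[0,0,0],0],[[0,0,0],0],[[0,0,0],0],[[0,0,0],0]]' 0.65; python3 -m handwheel '[[[0,0,0.03],0],[[0,0,0.05],0],[[0,0,0.05],0],[[0,0,0.05],0],[[-0.04,-0.04,0.04],0],[[-0.04,-0.04,0],0],[[-0.04,-0.04,0],0],[[0,0,0],0],[[0,0,0],0]]'; python3 wr.py w9
python3 - <<'E'
from h import *
z=np.load("w9.npz");c={k:z[k] for k in("fx","fy","cx","cy","R","t")}
v,u=np.mgrid[0:384,0:512];P=np.moveaxis(world("wrist",u.astype(float),v.astype(float),z["d"],c),0,-1)
im,d=r.read_camera("side");S=cloud("side",d);cv2.imwrite("pics/s9.png",cv2.resize(im[110:210,150:280],None,fx=6,fy=6,interpolation=2))
print(r.get_obs()["force"])
for n,p in dict(pale=(.456,.170),light=(.491,.1985),mid=(.527,.228),dark=(.563,.257)).items():
  for Q in(P,S):
    m=(np.hypot(Q[...,0]-p[0],Q[...,1]-p[1])<.022)&(Q[...,2]>.063)&(Q[...,2]<.08);q=Q[m]
    if len(q)>5:
        ce,ra=cv2.minEnclosingCircle((q[:,:2]*1000).astype(np.float32));print(n,len(q),np.round(ce,1),round(ra,1),"off mm",np.round(np.array(ce)-np.array(p)*1000,1),"ztop",np.median(q[:,2]).round(4))
E
```

```text
time: 31.88
eef_pos: [0.5624, 0.258, 0.0286]
orientation: [-0.638, 0.638, -0.305, 0.305]
force: [0.3, 0.1, 0.8]
finger_gap: 0.646
time: 33.0
eef_pos: [0.4467, 0.1429, 0.2452]
orientation: [0.639, -0.638, 0.304, -0.304]
force: [0.9, 1.7, 0.3]
finger_gap: 0.649
33.0 [0.4467 0.1429 0.2452] jaw -51.007701652161444 j [-1.42  0.16  1.11  2.05 -0.17  1.02 -1.12] cam [0.497 0.184 0.408] look [-0.19 -0.15 -0.97]
[0.36065942 0.00626004 0.22153113]
pale 416 [455.7 170.6] 14.3 off mm [-0.3  0.6] ztop 0.0697
pale 53 [457.9 168.9] 14.9 off mm [ 1.9 -1.1] ztop 0.067
light 452 [491.5 199.9] 14.2 off mm [0.5 1.4] ztop 0.0697
light 49 [494.2 200.4] 15.3 off mm [3.2 1.9] ztop 0.0677
mid 514 [527.  229.4] 14.3 off mm [-0.   1.4] ztop 0.0696
mid 44 [528.9 227.4] 13.5 off mm [ 1.9 -0.6] ztop 0.067
dark 593 [563.4 258.9] 14.4 off mm [0.4 1.9] ztop 0.0696
dark 43 [565.8 258.5] 15.9 off mm [2.8 1.5] ztop 0.0671
```

View pics/w9.png

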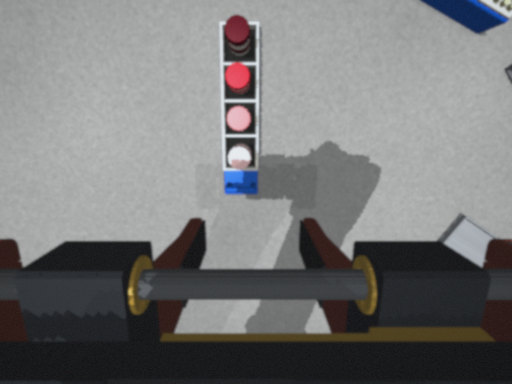

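View pics/s9.png

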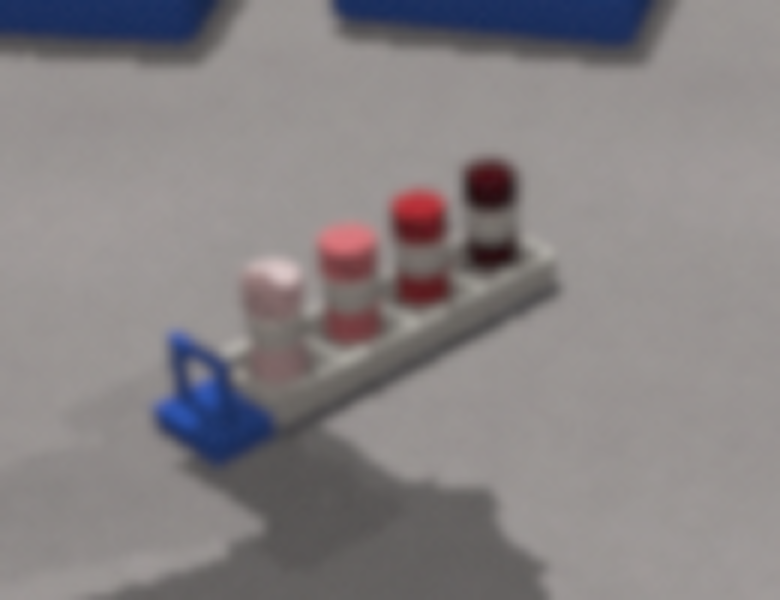

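The wrist view shows white (239,157), pink (238,119), red (237,77) and maroon (237,30), running away from the blue block. The side view shows all four upright. I hand in.

```bash
python3 -c "
from plant import r
print(r.hand_in(), r.get_obs()['time'])"
```

```text
the job is handed in; nothing more can be done
the job is handed in; nothing more can be done
```

All four bottles are in the carrier, pale, light, mid and dark in compartments 1 to 4 counting from the blue handle. I handed the job in at about 33 s of the 109 s allowed; the hand-in gives no verdict.

- **Position:** in the last wrist view each bottle was within 2 mm of its compartment centre. The side view read up to 3.7 mm off, against a limit of 12 mm.
- **Height:** the wrist camera put the cap tops at about 69.7 mm and the side camera at about 67 mm. The expected height is 69 mm, so the two disagree by about 2.5 mm, near the cameras' own accuracy.
- **Upright and clear:** all four look upright in the side picture. The gripper was open and well above the carrier.
- **Rack and tip box:** the arm never went near them, but I did not measure their positions again at the end.

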